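# Slide the spacer blank home in the drill jig

### The job

Load the drill jig by sliding only: with the fingertips, push the undrilled spacer blank across the deck until its long side is flat against the long fence, then, keeping it against the fence, slide it along into the corner pocket until it is fully home, touching both the fence and the end stop. Do not pick it up or lift it off the deck, and leave the finished spacers and everything else where they are.

Things in the scene. Friction and masses are not known exactly. Their poses are not given: they have to be found in the camera images.
- jig: Drill jig fixed to the bench, pose varies: dark steel deck 170 (x) x 350 (y) x 15 mm, flat top 15 mm above the bench. Origin: centre of the deck's underside. +x: across the deck to the fence (away from the robot); +y: along the fence to the end stop; z up. Past the stop a hinged bush leaf lies swung open (y 145 to 255, x -8 to 68 mm, up to 41 mm above the bench); not used.
- blank: The undrilled spacer blank: a plain flat aluminium block without holes, 45 (x) x 60 (y) x 10 mm, 50 to 100 g, lying loose on the open part of the jig's deck, up to 0.45 rad askew to the fence. Origin: centre of its underside; y is its long direction, z up. It slides on the deck with ordinary metal friction.
- fence (a point): Fence: straight steel rail along the deck's far edge, 20 mm wide, 14 mm high above the deck; inner face at jig x = +60 mm, from jig y = -175 to +119 mm (a 6 mm chip gap before the end stop). Point: top edge of the inner face, at jig y = 0.
- stop (a point): End stop: steel cross bar 20 mm thick, 14 mm high above the deck; inner face at jig y = +125 mm, jig x from -20 to +80 mm. Point: top edge of the inner face, jig x = +30 mm.
- keeper (a point): Keeper: low steel block, 8 mm high above the deck, jig x -5 to +11, y +85 to +125 mm. With the fence it makes a channel 49 mm wide up to the end stop: the corner pocket. A lead-in bar, splayed away from the fence, runs from its front back to jig y = +66 mm, where its inner edge is at x = 0 mm. Point: top corner nearest fence and channel mouth.
- home (a point): Point on the jig's deck where the blank's origin lies when the blank is home in the corner pocket: long side touching the fence and short end touching the end stop. Jig frame (37.5, 95, 15) mm; axes as the jig's.
- drilled_a: Finished spacer, same size as the blank but with two 8 mm through holes, lying on the jig's deck in front of the keeper. Origin: centre of its underside. Leave it.
- drilled_b: Another finished spacer with two 8 mm holes, lying on the bench at the jig's right-hand end. Origin: centre of its underside. Leave it.
- screwdriver: Screwdriver with a black handle, lying on the bench between robot and jig. Leave it.
- punch: Dark steel centre punch, 110 mm long, 11 mm thick, lying on the bench between robot and jig. Leave it.
- screw_box: Cardboard screw box 70 x 100 x 55 mm on the bench behind the jig's fence. Origin: centre of its underside. Leave it.
- tub: Open white plastic tub, 90 mm across, 60 mm high, on the bench behind the jig. Origin: centre of its underside. Leave it.
- reel: Black plastic reel, 64 mm across, 45 mm high, on the bench behind the jig near the leaf. Origin: centre of its underside. Leave it.
- marker: Marker standing upright, 20 mm across, 130 mm high, on the bench off the jig's right-hand end, farther back. Origin: centre of its underside. Leave it.
There are look-alikes about, which are no part of the job. What is shaped like the blank but green or turquoise is not meant.

How it is judged:
By the outcome, as a careful person would: the job done as asked, in the order asked, and still so for the second after the job is handed in, with the robot touching nothing.
It also fails if it takes over 61 s, if anything falls off the work surface, if the arm or the gripper's body presses on something with over 40 N, if the wrist force passes 120 N, or if a joint passes its speed limit or range.

### The arm

A 6-joint arm with a two-finger parallel gripper is mounted at the origin on the work surface. World frame = base frame: x ahead of the robot, y to its left, z up, the work surface at z = 0. Lengths are in mm, angles in rad, forces in N, time in s.
With the tool pointing down it reaches from about 400 to 825 mm from the base axis. Payload 7 kg.
Tool frame: the origin (TCP) lies at the very end of the fingers, on their centre line; the grasp point (between the pads) lies 19 mm behind it; x points along the fingers, z is the direction in which the jaws open and shut, and the axes are right-handed (so a half turn about x gives the same grasp; the last joint's range is limited). The gripper opens to 85 mm and grips with 20 to 120 N. Pads are 22 mm wide; open, the fingers measure 114 mm over their backs; the gripper's body (76 mm by 85 mm) begins 54 mm behind the grasp point. The pads swing forward as they close: fully open they stand 13 mm farther back than shut.
Start: joints at [1.571, 0.359, 0.012, 0, -1.224, -0.288], TCP at [191.603, 647.212, 231.302] pointing down, gripper open.
Joint ranges: [-3.07, 3.07], [-1.43, 2.12], [-1.02, 1.25], [-3.03, 1.67], [-3.05, -0], [-3.03, 3.03]. Speed limits (rad/s): [2.39, 2.39, 3.01, 3.14, 3.14, 3.14].

### API

Orientations are given as a rotation vector (axis times angle).
In Python, from station import ctrl gives the robot as it stands.
- The arm moves only by the tool jog_arm, never from a script. Its arguments are lists of equal length, an entry for each row: "travel": the shift along the world's x, y, z in m, a list of three; "rot": the turn, a rotation vector about the world's x, y, z in degrees, a list of three. A call has 1 to 5 rows; each row is the pose to reach, as a shift and turn from the pose measured when the call began; what a row does not reach only later rows make up. A row lasts 1/10 s, in which the tool goes at most 50 mm and 8.59 degrees, less where a joint would pass 70% of its speed; a pose out of reach is approached as far as the arm can. A call with a gripper value outside its range is refused whole. "fingers" is the opening in per cent of the stroke, from 0 (shut) to 100 (fully open), set as the call begins (left out, the last holds). The fingers move at their own pace and stop on an object; "force" is the grip in N (left out, the last holds). Time passes only in rows, so rows that repeat a pose let the fingers close. It gives the time, the measured TCP pose, the force and the opening at its end, in the units of the state.
- ctrl.get_state(): the state, without advancing time (a new reading comes with each control period).
- ctrl.read_camera(name): name is "scene" or "side" or "wrist"; returns a dict with "frame" (480x640x3 uint8, red, green, blue), "mtx" (3x3 intrinsics, pixels), "rvec" (rotation vector, rad) and "tvec" (3), from world to camera coordinates, as OpenCV has them; the wrist camera has in their place "tool_from_camera" (4x4, takes a point from camera to tool coordinates, whose origin is the TCP and whose axes are the tool frame's). Camera axes: x right, y down, z forward; pixel columns grow to the right and rows downward; lengths in mm; the calibration is good to about 2 mm. The wrist camera is an equidistant fisheye: a pixel r from the principal point sees the ray r / f radians off the axis. A picture is of the moment at which its call begins: read the wrist's pose just before it. There is no depth.
- ctrl.hand_in(): hands the job in, once; it reports no verdict.
The state is a dict: "clock": time; "joint_pos": joint angles; "joint_vel": joint speeds; "joint_efforts": joint torques, N m; "tool_pos": TCP position; "eef_rot": TCP orientation; "wrist_force": force on the tool from outside, world axes, zero at the start; "torque": the same for the moment, N m; "finger_gap": opening from 0.0 (shut) to 1.0 (fully open).
Only numpy, scipy, OpenCV 4.12 (cv2) and the standard library are available. Lean on these libraries where they do the work, as an engineer would, in place of code of your own. Each camera call takes 0.05 s, during which the arm holds its last target.

## Working session

There is one attempt and no reset: what is moved stays moved. The work goes in short steps, Python scripts to look and compute and a tool call to move; the robot and the scene stay as the last step left them, time stands still between calls to the robot, and variables do not carry over. Pictures are saved under pics/ and viewed, and the job is handed in when it is done.

Besides the shell and the picture viewer there is one more tool, called after "Emit:" as name(argument=value, ...) on one line, values as JSON. jog_arm: Moves the arm, as the interface text tells. Its arguments: {"type":"object","properties":{"travel":{"type":"array","items":{"type":"array","items":{"type":"number"}}},"rot":{"type":"array","items":{"type":"array","items":{"type":"number"}}},"fingers":{"type":"number"},"force":{"type":"number"}},"required":["travel","rot"]}

```bash
ls; mkdir -p pics; cat > h.py <<'E'
import numpy as np,cv2
from station import ctrl
def cam(n):
    s=ctrl.get_state() if n=='wrist' else None
    c=ctrl.read_camera(n); c['state']=s; return c
def save(c,fn):
    cv2.imwrite('pics/'+fn,c['frame'][:,:,::-1])
def rays(c,px):
    px=np.array(px,float).reshape(-1,2); K=np.array(c['mtx'],float)
    if 'rvec' in c:
        R=cv2.Rodrigues(np.array(c['rvec'],float))[0]; t=np.array(c['tvec'],float).ravel()
        d=np.c_[(px[:,0]-K[0,2])/K[0,0],(px[:,1]-K[1,2])/K[1,1],np.ones(len(px))]
        return -R.T@t,(d@R)
    s=c['state']; u=(px-[K[0,2],K[1,2]])/[K[0,0],K[1,1]]; th=np.linalg.norm(u,axis=1)+1e-12
    d=np.c_[u/th[:,None]*np.sin(th)[:,None],np.cos(th)]
    T=np.array(c['tool_from_camera'],float).reshape(4,4)
    Rw=cv2.Rodrigues(np.array(s['eef_rot'],float))[0]
    return Rw@T[:3,3]+np.array(s['tool_pos']),(d@T[:3,:3].T)@Rw.T
def plane(c,px,z):
    o,d=rays(c,px); return o+d*((z-o[2])/d[:,2])[:,None]
def proj(c,P):
    P=np.array(P,float).reshape(-1,3);K=np.array(c['mtx'],float)
    if 'rvec' in c:
        return cv2.projectPoints(P,np.array(c['rvec'],float),np.array(c['tvec'],float),K,None)[0].reshape(-1,2)
    s=c['state'];T=np.array(c['tool_from_camera'],float).reshape(4,4);Rw=cv2.Rodrigues(np.array(s['eef_rot'],float))[0]
    q=((P-np.array(s['tool_pos']))@Rw-T[:3,3])@T[:3,:3]
    th=np.arctan2(np.hypot(q[:,0],q[:,1]),q[:,2]);r=np.hypot(q[:,0],q[:,1])+1e-12
    return np.c_[K[0,2]+K[0,0]*th*q[:,0]/r,K[1,2]+K[1,1]*th*q[:,1]/r]
def tri(c1,p1,c2,p2):
    o1,d1=rays(c1,p1);o2,d2=rays(c2,p2);d1=d1[0]/np.linalg.norm(d1[0]);d2=d2[0]/np.linalg.norm(d2[0])
    A=np.c_[d1,-d2];x=np.linalg.lstsq(A,o2-o1,rcond=None)[0]
    a=o1+d1*x[0];b=o2+d2*x[1];return (a+b)/2,np.linalg.norm(a-b)
E
python3 - <<'E'
from h import *
import pickle
np.set_printoptions(precision=3,suppress=True)
C={}
for n in('scene','side','wrist'):
    C[n]=cam(n);save(C[n],n+'0.png');print(n,{k:np.array(v).round(2).tolist() for k,v in C[n].items() if k not in('frame','state')})
    print(rays(C[n],[320,240]))
pickle.dump(C,open('c0.pkl','wb'))
print(ctrl.get_state())
E
```

```text
pics
scene {'mtx': [[613.32, 0.0, 316.93], [0.0, 613.32, 243.77], [0.0, 0.0, 1.0]], 'rvec': [2.14, 1.49, -0.46], 'tvec': [-170.55, -423.59, 1408.79]}
(array([1129.164, -237.51 ,  928.33 ]), array([[-0.529,  0.203, -0.824]]))
side {'mtx': [[543.24, 0.0, 317.61], [0.0, 543.24, 242.89], [0.0, 0.0, 1.0]], 'rvec': [2.06, -0.13, 0.05], 'tvec': [-559.16, 92.37, 1209.27]}
(array([  446.997, -1083.586,   639.962]), array([[ 0.1  ,  0.88 , -0.465]]))
wrist {'mtx': [[371.65, 0.0, 324.91], [0.0, 371.65, 236.97], [0.0, 0.0, 1.0]], 'tool_from_camera': [[0.0, -0.32, 0.95, -142.93], [-0.0, -0.95, -0.32, 82.6], [1.0, -0.0, -0.0, 0.51], [0.0, 0.0, 0.0, 1.0]]}
(array([270.566, 623.087, 373.411]), array([[-0.309,  0.104, -0.945]]))
{'clock': 0.15, 'joint_pos': array([ 1.571,  0.359,  0.011, -0.   , -1.224, -0.288]), 'joint_vel': array([ 0.001, -0.003,  0.002,  0.   ,  0.   , -0.001]), 'joint_efforts': array([ -0.001, -58.387,  29.365,   6.94 ,  -0.004,   0.   ]), 'tool_pos': array([191.507, 646.898, 230.593]), 'eef_rot': array([ 1.417,  1.058, -1.419]), 'wrist_force': array([-0.432, -0.972, -0.509]), 'torque': array([0.005, 0.009, 0.05 ]), 'finger_gap': 1.0006003831268964}
```

View pics/scene0.png

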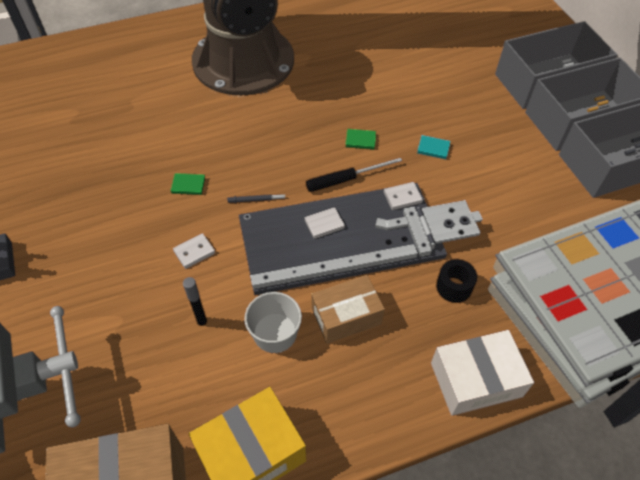

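View pics/side0.png

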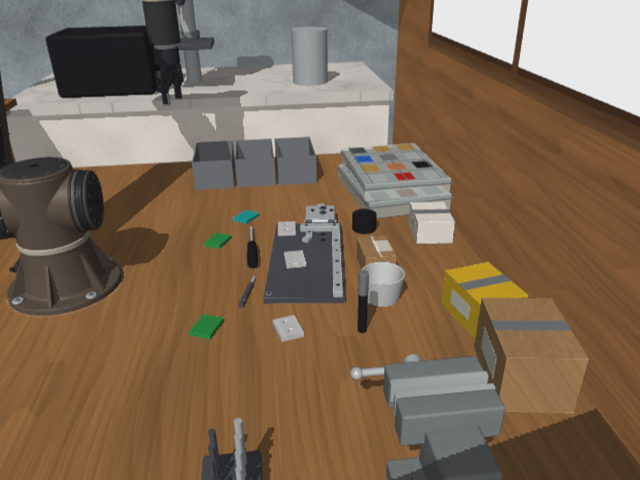

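View pics/wrist0.png

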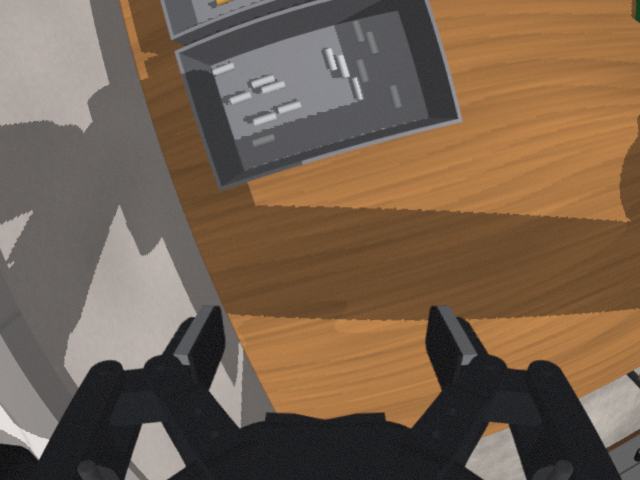

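Pale blocks: (324,222) on the open deck with no visible holes, (403,195) by the keeper, (194,250) on the bench. Green at (189,184) and (361,138) and turquoise at (433,147) are decoys. The one at (324,222) fits the blank; I'll confirm it in a crop.

```bash
python3 - <<'E'
from h import *
import pickle
C=pickle.load(open('c0.pkl','rb'))
a=C['scene']['frame'][170:300,230:490,::-1];cv2.imwrite('pics/cs.png',cv2.resize(a,None,fx=3,fy=3,interpolation=cv2.INTER_CUBIC))
a=C['side']['frame'][195:310,250:370,::-1];cv2.imwrite('pics/cd.png',cv2.resize(a,None,fx=5,fy=5,interpolation=cv2.INTER_CUBIC))
E
```

```text
(no output)
```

View pics/cs.png

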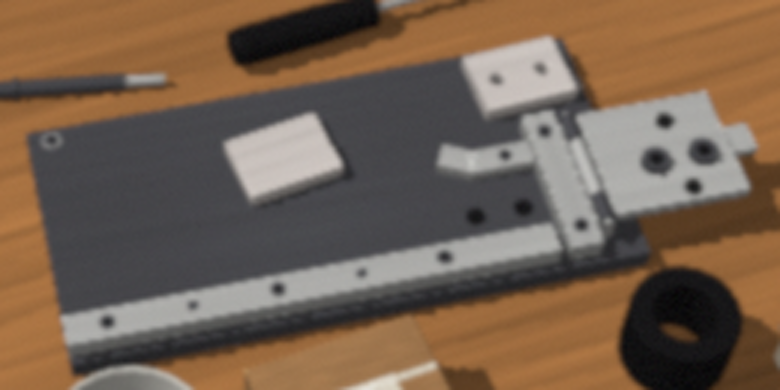

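View pics/cd.png

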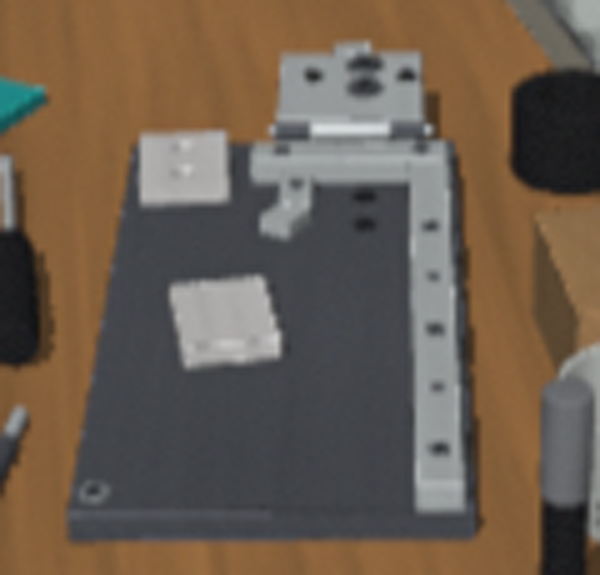

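The crop confirms it: the block at scene (324,222) has no holes, and the other two pale blocks have two each. Next I measure the jig and the blank.

```bash
python3 - <<'E'
from h import *
import pickle
np.set_printoptions(precision=1,suppress=True)
C=pickle.load(open('c0.pkl','rb'));S,D=C['scene'],C['side']
s=lambda *p:np.array(p,float).reshape(-1,2)/3+[230-1/3,170-1/3]
d=lambda *p:np.array(p,float).reshape(-1,2)/5+[250-.4,195-.4]
# scene + side correspondences
pts={'deck near-right':((28,134),(68,514)),'fence in right top':((63,318),(416,488)),'fence out right top':((72,343) ,(466,486)),
'stop near out':((522,118),(252,144)),'circle':((51,141),(92,491)),'lead tip':((440,150),(263,222)),'hole1':((476,216),(365,223)),'hole2':((523,208),(363,197)),
'fencehole':((278,289),(434,329)),'fhole1':((108,322),(439,449)),'fh5':((445,257),(431,226))}
for k,(a,b) in pts.items(): 
    p,e=tri(S,s(*a),D,d(*b));print(k,p,round(e,1))
print('deck corners z15',plane(S,s(28,134,560,38),15),plane(D,d(68,514,135,145),15))
print('fence inner z29',plane(S,s(63,318,555,225),29),plane(D,d(416,488,411,180),29))
# blank mask
for c,n,ctr in((S,'s',(324,222)),(D,'d',(295,259))):
    f=c['frame'].astype(int);m=((f.min(2)>130)).astype(np.uint8)
    nn,l,st,ce=cv2.connectedComponentsWithStats(m);i=l[ctr[1],ctr[0]];print(n,st[i],ce[i])
    h=cv2.convexHull(np.argwhere(l==i)[:,::-1].astype(np.int32));q=cv2.approxPolyDP(h,2,True).reshape(-1,2);print(q.tolist());print(plane(c,q,25))
E
```

```text
deck near-right [ 434.1 -133.6   12.3] 0.6
fence in right top [ 577.2 -153.    24.5] 0.4
fence out right top [ 596.7 -153.8   25.2] 2.4
stop near out [539.5 152.5  34.8] 7.8
circle [ 445.1 -121.7   14.5] 1.9
lead tip [537.7  99.8  19.7] 2.3
hole1 [588.1 101.9  14.6] 0.9
hole2 [591.2 131.8  13.4] 2.0
fencehole [603.1 -31.1  28.2] 1.3
fhole1 [ 590.4 -129.9   27.7] 0.8
fh5 [616.3  68.1  28.2] 1.1
deck corners z15 [[ 436.5 -134.    15. ]
 [ 480.4  209.    15. ]] [[ 434.  -137.2   15. ]
 [ 479.   207.7   15. ]]
fence inner z29 [[ 580.2 -153.5   29. ]
 [ 619.1  137.5   29. ]] [[ 576.1 -159.5   29. ]
 [ 613.1  117.8   29. ]]
s [305 208  39  28 683] [323.6 221.4]
[[343, 225], [313, 235], [305, 217], [334, 208]]
[[532.6  35.4  25. ]
 [534.6 -23.4  25. ]
 [491.7 -23.3  25. ]
 [490.7  34.1  25. ]]
d [284 250  22  18 319] [294.5 258.8]
[[305, 265], [287, 267], [284, 252], [301, 250]]
[[530.9 -34.9  25. ]
 [490.4 -37.9  25. ]
 [488.   32.2  25. ]
 [528.3  36.   25. ]]
```

```bash
cat >> h.py <<'E'
O=np.array([542.5,27.5]);YAW=np.radians(-7.45);EX=np.array([np.cos(YAW),np.sin(YAW)]);EY=np.array([-EX[1],EX[0]])
def J(p): p=np.asarray(p,float)[...,:2]-O; return np.stack([p@EX,p@EY],-1)
def W(x,y): return O+x*EX+y*EY
E
python3 - <<'E'
from h import *
from scipy.spatial.transform import Rotation as Ro
np.set_printoptions(precision=3,suppress=True)
s=ctrl.get_state();R=Ro.from_rotvec(s['eef_rot']);print(R.as_matrix())
for zz in(EY,-EY,EX,-EX):
    z=np.r_[zz,0];x=np.array([0,0,-1.]);T=np.c_[x,np.cross(z,x),z]
    print(zz,np.degrees((Ro.from_matrix(T)*R.inv()).as_rotvec()))
print(W(-78,-26),W(-27,-26))
E
```

```text
[[-0.     0.959 -0.284]
 [-0.001 -0.284 -0.959]
 [-1.     0.     0.001]]
[0.13  0.992] [  -0.01    -0.108 -170.956]
[-0.13  -0.992] [ 0.072 -0.007  9.044]
[ 0.992 -0.13 ] [ 0.063  0.052 99.044]
[-0.992  0.13 ] [  0.05   -0.061 -80.956]
[461.787  11.833] [512.357   5.22 ]
```

Emit:
jog_arm(travel=[[0.02, -0.045, 0], [0.04, -0.09, 0], [0.06, -0.135, 0], [0.08, -0.18, 0], [0.1, -0.225, 0]], rot=[[0, 0, 3], [0, 0, 6], [0, 0, 9], [0, 0, 9], [0, 0, 9]], fingers=0, force=40)

```text
clock: 0.65
tool_pos: [291.9, 419.8, 230.4]
eef_rot: [1.303, 1.144, -1.305]
wrist_force: [1.3, -0.7, -0.1]
finger_gap: 0.144
```

Emit:
jog_arm(travel=[[0.019, -0.045, 0], [0.037, -0.09, 0], [0.056, -0.135, 0], [0.074, -0.18, 0], [0.09, -0.225, 0]], rot=[[0, 0, 0], [0, 0, 0], [0, 0, 0], [0, 0, 0], [0, 0, 0]])

```text
clock: 1.15
tool_pos: [382.1, 192.9, 230.6]
eef_rot: [1.304, 1.144, -1.304]
wrist_force: [1.2, 0.5, 0.7]
finger_gap: -0.003
```

Emit:
jog_arm(travel=[[0.018, -0.045, 0], [0.036, -0.09, -0.02], [0.053, -0.13, -0.05], [0.07, -0.17, -0.08], [0.074, -0.182, -0.1]], rot=[[0, 0, 0], [0, 0, 0], [0, 0, 0], [0, 0, 0], [0, 0, 0]])

```text
clock: 1.65
tool_pos: [456.3, 8.3, 129.3]
eef_rot: [1.305, 1.143, -1.306]
wrist_force: [0.3, 2.3, 0.3]
finger_gap: -0.001
```

```bash
python3 - <<'E'
from h import *
import pickle
c=cam('wrist');save(c,'w1.png');pickle.dump(c,open('w1.pkl','wb'));s=c['state'];print(s['clock'],s['tool_pos'],s['eef_rot'],s['joint_pos'],s['finger_gap'],J(s['tool_pos']))
E
```

```text
1.65 [456.30522148   8.31239265 129.31594149] [ 1.30488266  1.14299303 -1.30615116] [ 0.4528866   0.09419483 -0.59641511  0.00134792 -0.88066059  0.98515305] -0.0012113602894377748 [-82.97927249 -30.20172937]
```

View pics/w1.png

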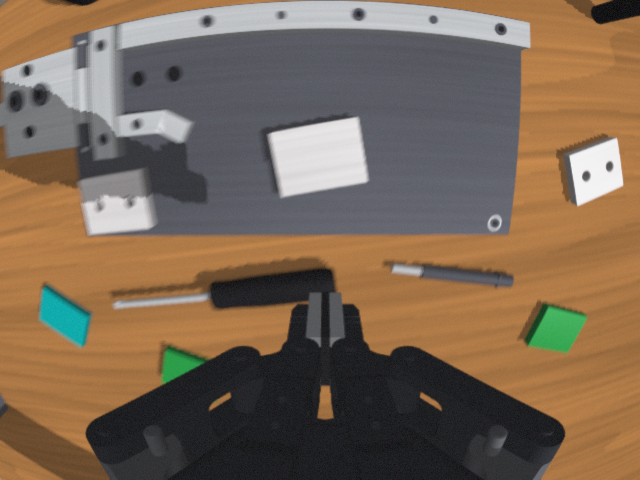

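```bash
python3 - <<'E'
from h import *
import pickle
np.set_printoptions(precision=1,suppress=True)
c=pickle.load(open('w1.pkl','rb'));f=c['frame']
cv2.imwrite('pics/w1c.png',cv2.resize(f[10:240,60:540,::-1],(800,383),interpolation=cv2.INTER_CUBIC))
cv2.imwrite('pics/w1f.png',cv2.resize(f[260:420,220:430,::-1],None,fx=3,fy=3,interpolation=cv2.INTER_CUBIC))
m=(f.min(2)>150).astype(np.uint8);n,l,st,ce=cv2.connectedComponentsWithStats(m);i=l[155,318]
h=cv2.convexHull(np.argwhere(l==i)[:,::-1].astype(np.int32));q=cv2.approxPolyDP(h,2.5,True).reshape(-1,2);print(q.tolist())
P=plane(c,q,25);print(P,J(P))
p=plane(c,[[511,234],[87,235]],15);print('near edge',p,J(p))
p=plane(c,[[523,46],[320,30],[220,35],[125,48]],29);print('fence in',p,J(p))
p=plane(c,[[494,222],[138,78],[174,73]],15);print('circ,holes',p,J(p))
C=pickle.load(open('c0.pkl','rb'))
for nm,a,b in(('circ',[51/3+229.7,141/3+169.7],[494,222]),('hole2',[523/3+229.7,208/3+169.7],[138,78]),('fh',[278/3+229.7,289/3+169.7],[358,14]),('blank br',[343,225],q[q.sum(1).argmin()])):print(nm,tri(C['scene'],a,c,b))
E
```

```text
[[368, 179], [356, 184], [281, 196], [269, 134], [357, 117]]
[[492.9 -26.6  25. ]
 [490.4 -18.1  25. ]
 [489.   33.5  25. ]
 [532.   34.9  25. ]
 [535.2 -24.1  25. ]] [[-42.2 -60. ]
 [-45.7 -51.9]
 [-53.9  -1. ]
 [-11.4   6. ]
 [ -0.5 -52.1]]
near edge [[ 435.4 -139.    15. ]
 [ 480.8  207.7   15. ]] [[ -84.6 -179. ]
 [ -84.5  170.7]]
fence in [[ 579.1 -149.1   29. ]
 [ 595.7   -7.7   29. ]
 [ 604.5   57.3   29. ]
 [ 614.7  128.5   29. ]] [[  59.2 -170.4]
 [  57.3  -28. ]
 [  57.6   37.6]
 [  58.5  109.5]]
circ,holes [[ 447.3 -123.3   15. ]
 [ 592.6  128.    15. ]
 [ 588.7   98.4   15. ]] [[ -74.8 -161.9]
 [  36.7  106.2]
 [  36.6   76.3]]
circ (array([ 448. , -122.4,   16.8]), np.float64(0.08677249341287652))
hole2 (array([592.9, 129.9,  13.6]), np.float64(2.2180177673093757))
fh (array([604.2, -32.5,  29.4]), np.float64(1.819015815967084))
blank br (array([532. ,  35.4,  24.1]), np.float64(0.6279600495163393))
```

View pics/w1c.png

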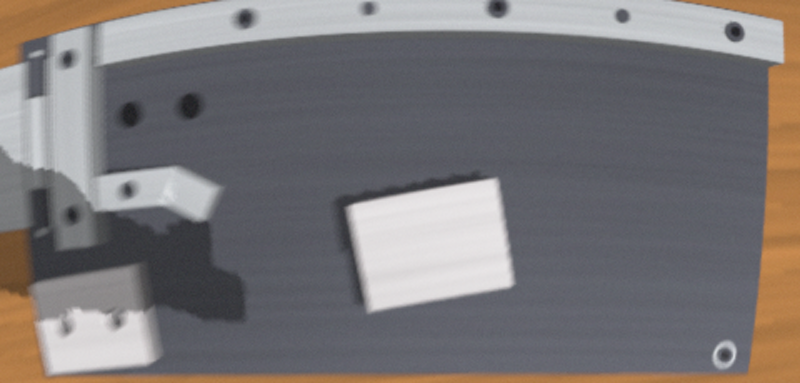

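View pics/w1f.png

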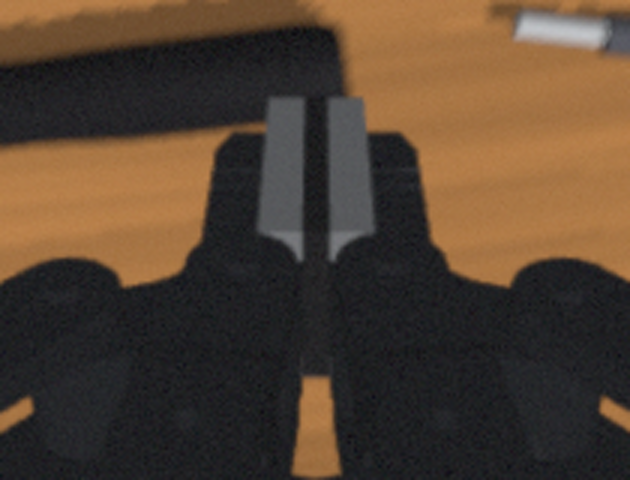

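```bash
python3 - <<'E'
from h import *
import pickle
np.set_printoptions(precision=1,suppress=True)
c=pickle.load(open('w1.pkl','rb'))
print('sd',J(plane(c,[[333,270],[335,290]],15)), 'punch',J(plane(c,[[391,268]],6)))
p=c['state']['tool_pos'][:2];print(W(-71,-24)-p, W(15-.01,-24)-W(-71,-24))
E
```

```text
sd [[-113.1  -36.9]
 [-130.   -38.6]] punch [[-115.7  -82.9]]
[12.7  4.6] [ 85.3 -11.1]
```

Emit:
jog_arm(travel=[[0.0127, 0.0046, -0.03], [0.0127, 0.0046, -0.06], [0.0127, 0.0046, -0.09], [0.0127, 0.0046, -0.1], [0.0127, 0.0046, -0.105]], rot=[[0, 0, 0], [0, 0, 0], [0, 0, 0], [0, 0, 0], [0, 0, 0]])

```text
clock: 2.2
tool_pos: [466.5, 11.3, 19.8]
eef_rot: [1.3, 1.146, -1.314]
wrist_force: [0.2, -0.4, 0.3]
finger_gap: 0.003
```

Emit:
jog_arm(travel=[[0, 0, -0.002], [0, 0, -0.004], [0, 0, -0.0055], [0, 0, -0.0055]], rot=[[0, 0, 0], [0, 0, 0], [0, 0, 0], [0, 0, 0]])

```text
clock: 2.6
tool_pos: [467.2, 11.7, 15.1]
eef_rot: [1.301, 1.145, -1.312]
wrist_force: [0.6, 0.4, 0.5]
finger_gap: -0.003
```

```bash
cat > look.py <<'E'
import sys
from h import *
import pickle
n=sys.argv[1]
for k in sys.argv[2:]:
    c=cam(k);pickle.dump(c,open(f'{k}{n}.pkl','wb'));save(c,f'{k}_{n}.png')
s=ctrl.get_state();print(s['clock'],s['tool_pos'].round(1),J(s['tool_pos']).round(1),s['wrist_force'].round(1))
E
python3 look.py 2 wrist
```

```text
2.65 [467.2  11.7  15.1] [-72.6 -25.5] [-0.8  0.5  4. ]
```

View pics/wrist_2.png

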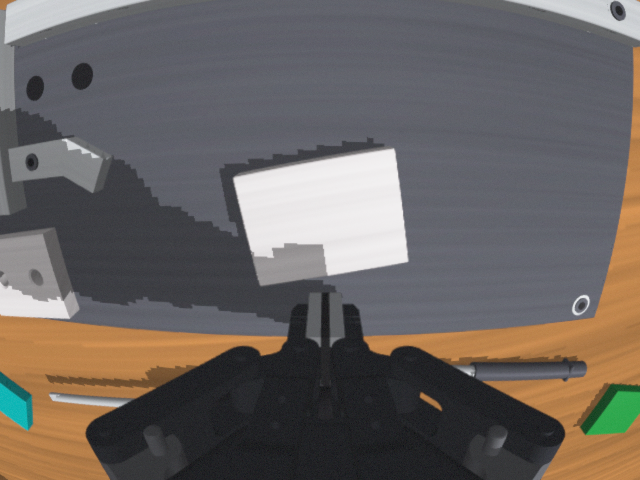

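Emit:
jog_arm(travel=[[0, 0, 0.003], [0.004, -0.0005, 0.003], [0.008, -0.001, 0.003], [0.012, -0.0015, 0.003], [0.016, -0.002, 0.003]], rot=[[0, 0, 0], [0, 0, 0], [0, 0, 0], [0, 0, 0], [0, 0, 0]])

```text
clock: 3.15
tool_pos: [483.3, 9.5, 18.0]
eef_rot: [1.301, 1.145, -1.313]
wrist_force: [-2.0, 0.5, 1.1]
finger_gap: -0.003
```

Emit:
jog_arm(travel=[[0.004, -0.0005, 0], [0.008, -0.001, 0], [0.012, -0.0015, 0], [0.016, -0.002, 0], [0.02, -0.0026, 0]], rot=[[0, 0, 0], [0, 0, 0], [0, 0, 0], [0, 0, 0], [0, 0, 0]])

```text
clock: 3.65
tool_pos: [503.7, 6.8, 17.9]
eef_rot: [1.301, 1.145, -1.313]
wrist_force: [-0.2, 0.8, 0.5]
finger_gap: 0.001
```

```bash
python3 look.py 3 wrist
```

```text
3.7 [504.4   6.9  17.9] [-35.1 -25.3] [-0.2  0.3  0.9]
```

View pics/wrist_3.png

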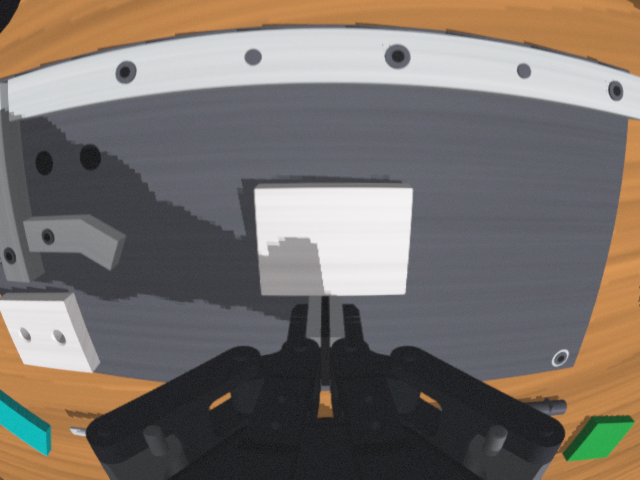

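The blank has squared itself on the fingertips (px 258–410, 188–295). I keep pushing toward the fence.

Emit:
jog_arm(travel=[[0.004, -0.0005, 0], [0.008, -0.001, 0], [0.012, -0.0015, 0], [0.016, -0.002, 0], [0.02, -0.0026, 0]], rot=[[0, 0, 0], [0, 0, 0], [0, 0, 0], [0, 0, 0], [0, 0, 0]])

```text
clock: 4.2
tool_pos: [524.7, 4.3, 18.0]
eef_rot: [1.301, 1.145, -1.312]
wrist_force: [-1.0, -0.4, 1.2]
finger_gap: -0.001
```

Emit:
jog_arm(travel=[[0.003, -0.0004, 0], [0.006, -0.0008, 0], [0.009, -0.0012, 0], [0.011, -0.0014, 0], [0.013, -0.0017, 0]], rot=[[0, 0, 0], [0, 0, 0], [0, 0, 0], [0, 0, 0], [0, 0, 0]])

```text
clock: 4.7
tool_pos: [537.8, 2.5, 18.0]
eef_rot: [1.301, 1.145, -1.312]
wrist_force: [-1.0, -0.0, 0.8]
finger_gap: -0.0
```

```bash
python3 look.py 4 wrist
```

```text
4.75 [538.1   2.5  18. ] [ -1.1 -25.3] [-0. -1.  1.]
```

View pics/wrist_4.png

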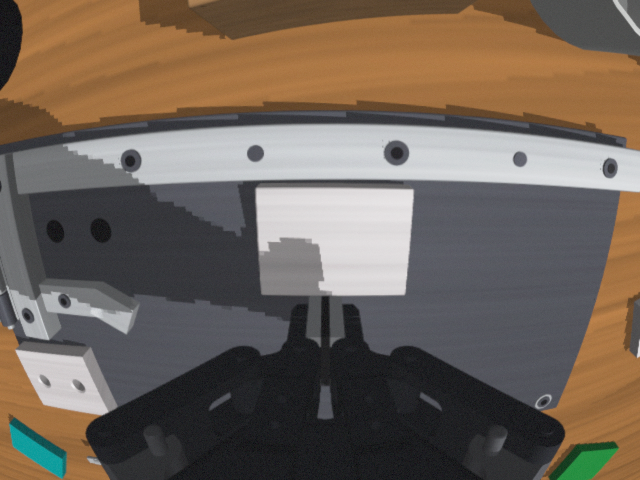

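Very near the fence. I go on in 1 mm steps until the force rises.

Emit:
jog_arm(travel=[[0.001, -0.0001, 0], [0.002, -0.0003, 0], [0.003, -0.0004, 0], [0.003, -0.0004, 0]], rot=[[0, 0, 0], [0, 0, 0], [0, 0, 0], [0, 0, 0]])

```text
clock: 5.15
tool_pos: [541.1, 2.1, 17.9]
eef_rot: [1.301, 1.145, -1.312]
wrist_force: [-1.3, -0.2, 0.7]
finger_gap: -0.001
```

Emit:
jog_arm(travel=[[0.001, -0.0001, 0], [0.002, -0.0003, 0], [0.002, -0.0003, 0]], rot=[[0, 0, 0], [0, 0, 0], [0, 0, 0]])

```text
clock: 5.45
tool_pos: [541.2, 1.6, 17.7]
eef_rot: [1.299, 1.147, -1.315]
wrist_force: [-6.7, 2.8, 5.9]
finger_gap: -0.005
```

Emit:
jog_arm(travel=[[0.001, -0.0001, 0.0005], [0.002, -0.0003, 0.0005], [0.002, -0.0003, 0.0005]], rot=[[0, 0, 0], [0, 0, 0], [0, 0, 0]])

```text
clock: 5.75
tool_pos: [541.2, 1.4, 17.7]
eef_rot: [1.298, 1.149, -1.319]
wrist_force: [-8.3, 5.4, 4.2]
finger_gap: -0.002
```

```bash
python3 look.py 5 wrist; python3 - <<'E'
import pickle,cv2
c=pickle.load(open('wrist5.pkl','rb'))
cv2.imwrite('pics/w5c.png',cv2.resize(c['frame'][130:310,220:450,::-1],None,fx=3,fy=3,interpolation=cv2.INTER_CUBIC))
E
```

```text
5.8 [541.2   1.4  17.7] [  2.1 -26. ] [-7.9  5.6  4.3]
```

View pics/w5c.png

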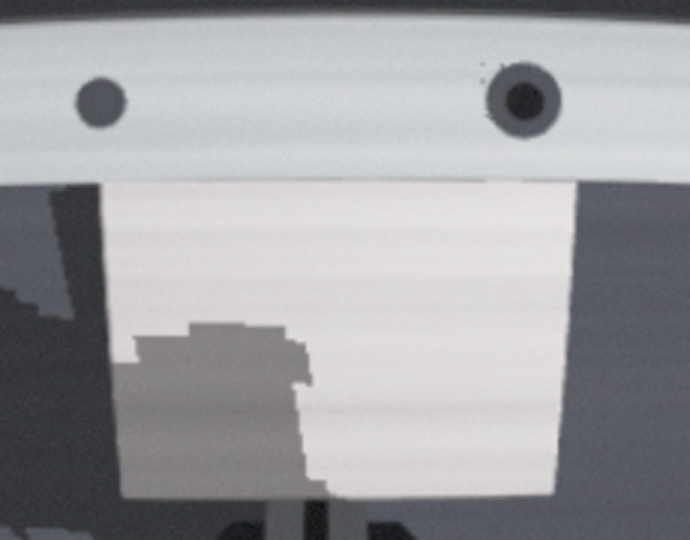

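Emit:
jog_arm(travel=[[-0.01, 0.0015, 0.001], [-0.025, 0.004, 0.002], [-0.03, 0.004, 0.03], [-0.03, 0.004, 0.06], [-0.03, 0.004, 0.07]], rot=[[0, 0, 0], [0, 0, 0], [0, 0, 0], [0, 0, 8], [0, 0, 16]])

```text
clock: 6.3
tool_pos: [512.9, 5.9, 90.8]
eef_rot: [1.09, 1.278, -1.104]
wrist_force: [0.9, -0.3, 0.4]
finger_gap: 0.001
```

```bash
sed -i 's/^O=np.array.*;YAW/O=np.array([540.6,27.75]);YAW/' h.py; python3 - <<'E'
from h import *
from scipy.spatial.transform import Rotation as Ro
s=ctrl.get_state();R=Ro.from_rotvec(s['eef_rot']);z=np.r_[EX,0];x=np.array([0,0,-1.]);T=np.c_[x,np.cross(z,x),z]
print(s['tool_pos'],J(s['tool_pos']),np.degrees((Ro.from_matrix(T)*R.inv()).as_rotvec()),s['joint_pos'],W(35,-82)-s['tool_pos'][:2])
E
```

```text
[512.85747759   5.93082747  90.83004865] [-24.67923634 -25.23210521] [ 5.14538372e-01 -6.16079426e-02  7.38422354e+01] [ 0.39746995  0.23818807 -0.52346145  0.00460753 -0.81688559  1.32213062] [ 51.81486865 -64.02674844]
```

Emit:
jog_arm(travel=[[0.005, -0.015, 0.01], [0.01, -0.03, 0.01], [0.015, -0.05, 0.01], [0.03, -0.064, 0.01], [0.045, -0.064, 0.01]], rot=[[0, 0, 8], [0, 0, 16], [0, 0, 24], [0, 0, 32], [0, 0, 40]])

```text
clock: 6.8
tool_pos: [558.3, -59.4, 101.3]
eef_rot: [0.554, 1.493, -0.566]
wrist_force: [-0.3, 0.0, 0.4]
finger_gap: -0.003
```

Emit:
jog_arm(travel=[[0.007, 0, 0], [0.007, 0, 0], [0.007, 0, 0], [0.007, 0, 0], [0.007, 0, 0]], rot=[[0, 0, 8], [0, 0, 16], [0, 0, 24], [0, 0, 32], [0.5, 0, 34]])

```text
clock: 7.3
tool_pos: [565.3, -59.3, 101.5]
eef_rot: [0.094, 1.565, -0.09]
wrist_force: [-0.9, -0.9, 0.1]
finger_gap: -0.002
```

```bash
python3 look.py 6 wrist;  python3 - <<'E'
from h import *
from scipy.spatial.transform import Rotation as Ro
s=ctrl.get_state();R=Ro.from_rotvec(s['eef_rot']);z=np.r_[EX,0];x=np.array([0,0,-1.]);T=np.c_[x,np.cross(z,x),z]
print(np.degrees((Ro.from_matrix(T)*R.inv()).as_rotvec()),s['joint_pos'],W(35,-82)-s['tool_pos'][:2])
E
```

```text
7.35 [565.4 -59.3 101.5] [ 35.9 -83.1] [ 0.7 -0.7  0.3]
[-0.14762075  0.23167798 -0.67078802] [ 2.38459882e-01  3.01926671e-01 -3.96357371e-01 -2.06410900e-03
 -8.67984798e-01  2.78614383e+00] [-0.76293441  1.23521657]
```

View pics/wrist_6.png

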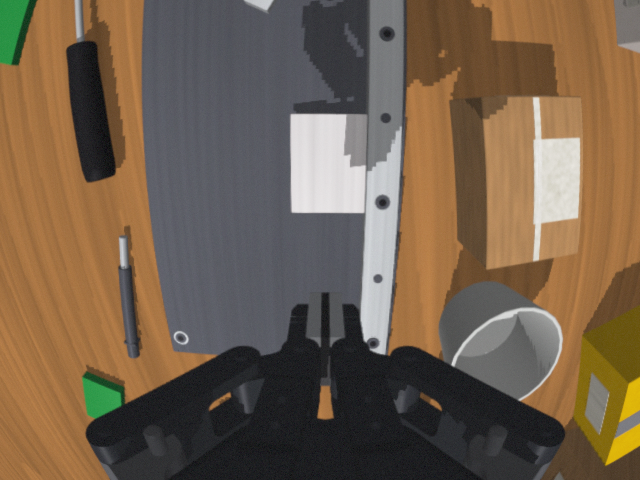

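Emit:
jog_arm(travel=[[-0.002, 0.001, -0.03], [-0.002, 0.001, -0.06], [-0.002, 0.001, -0.075], [-0.002, 0.001, -0.0825], [-0.002, 0.001, -0.0825]], rot=[[0, 0, -0.7], [0, 0, -0.7], [0, 0, -0.7], [0, 0, -0.7], [0, 0, -0.7]])

```text
clock: 7.85
tool_pos: [563.0, -58.4, 18.4]
eef_rot: [0.105, 1.566, -0.101]
wrist_force: [0.2, 0.4, 0.4]
finger_gap: 0.001
```

```bash
python3 look.py 7 wrist
```

```text
7.9 [563.7 -58.3  19.3] [ 34.1 -82.3] [ 1.  -0.2 -0.1]
```

View pics/wrist_7.png

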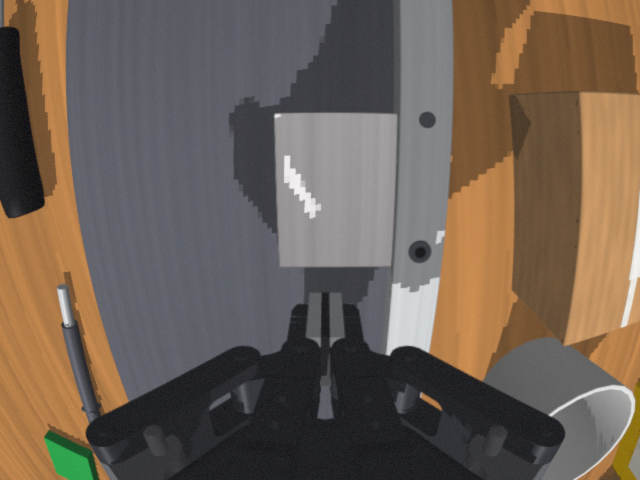

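Emit:
jog_arm(travel=[[0.001, 0.006, -0.0008], [0.002, 0.012, -0.0008], [0.0026, 0.016, -0.0008], [0.0032, 0.02, -0.0008], [0.004, 0.024, -0.0008]], rot=[[0, 0, 0], [0, 0, 0], [0, 0, 0], [0, 0, 0], [0, 0, 0]])

```text
clock: 8.4
tool_pos: [567.8, -33.9, 18.8]
eef_rot: [0.105, 1.564, -0.1]
wrist_force: [-0.9, -2.5, 0.6]
finger_gap: -0.001
```

Emit:
jog_arm(travel=[[0.0006, 0.004, 0], [0.0013, 0.008, 0], [0.002, 0.012, 0], [0.0026, 0.016, 0], [0.0032, 0.02, 0]], rot=[[0, 0, 0], [0, 0, 0], [0, 0, 0], [0, 0, 0], [0, 0, 0]])

```text
clock: 8.9
tool_pos: [570.8, -13.8, 18.7]
eef_rot: [0.104, 1.564, -0.101]
wrist_force: [-1.2, -2.2, 2.4]
finger_gap: -0.002
```

```bash
python3 look.py 8 wrist
```

```text
8.95 [571.  -13.3  18.7] [ 35.5 -36.7] [-1.5 -1.   1. ]
```

View pics/wrist_8.png

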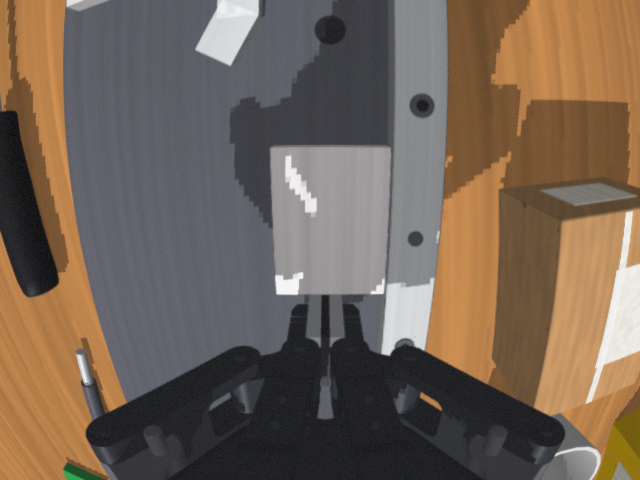

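Emit:
jog_arm(travel=[[0.0006, 0.004, 0], [0.0013, 0.008, 0], [0.002, 0.012, 0], [0.0026, 0.016, 0], [0.0032, 0.02, 0]], rot=[[0, 0, 0], [0, 0, 0], [0, 0, 0], [0, 0, 0], [0, 0, 0]])

```text
clock: 9.45
tool_pos: [573.7, 6.7, 18.6]
eef_rot: [0.104, 1.565, -0.101]
wrist_force: [-3.0, -3.6, 3.5]
finger_gap: -0.002
```

Emit:
jog_arm(travel=[[0.0006, 0.004, 0], [0.0013, 0.008, 0], [0.002, 0.012, 0], [0.0026, 0.016, 0], [0.0032, 0.02, 0]], rot=[[0, 0, 0], [0, 0, 0], [0, 0, 0], [0, 0, 0], [0, 0, 0]])

```text
clock: 9.95
tool_pos: [576.5, 26.9, 18.5]
eef_rot: [0.104, 1.566, -0.101]
wrist_force: [-4.0, -4.5, 3.1]
finger_gap: 0.002
```

```bash
python3 look.py 9 wrist
```

```text
10.0 [577.1  27.6  18.5] [36.2  4.6] [-0.3 -0.9 -0.5]
```

View pics/wrist_9.png

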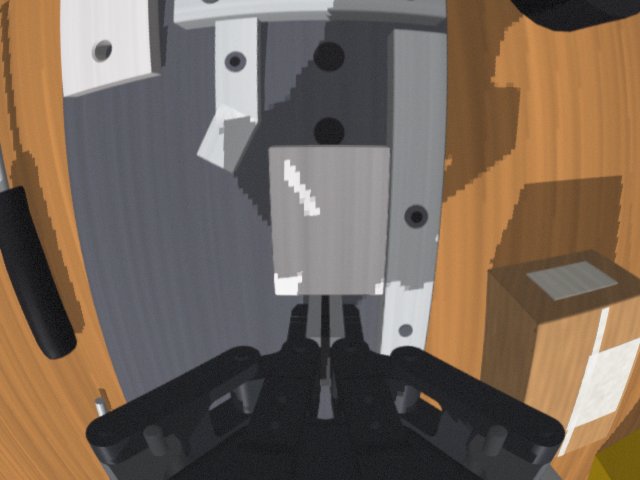

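The blank (px 270–390) is straight along the fence and lined up with the channel between keeper (258,50) and fence (390). I push on.

Emit:
jog_arm(travel=[[0.0006, 0.004, 0], [0.0013, 0.008, 0], [0.002, 0.012, 0], [0.0026, 0.016, 0], [0.0032, 0.02, 0]], rot=[[0, 0, 0], [0, 0, 0], [0, 0, 0], [0, 0, 0], [0, 0, 0]])

```text
clock: 10.5
tool_pos: [579.9, 47.6, 18.5]
eef_rot: [0.104, 1.566, -0.101]
wrist_force: [-3.7, -4.4, 3.1]
finger_gap: 0.002
```

Emit:
jog_arm(travel=[[0.0006, 0.004, 0], [0.0013, 0.008, 0], [0.002, 0.012, 0], [0.0026, 0.016, 0], [0.003, 0.0185, 0]], rot=[[0, 0, 0], [0, 0, 0], [0, 0, 0], [0, 0, 0], [0, 0, 0]])

```text
clock: 11.0
tool_pos: [583.7, 67.1, 18.6]
eef_rot: [0.104, 1.564, -0.1]
wrist_force: [-0.3, -0.8, 0.2]
finger_gap: -0.002
```

```bash
python3 look.py 10 wrist
```

```text
11.05 [583.8  67.3  18.6] [37.7 44.8] [0.3 0.  1.2]
```

View pics/wrist_10.png

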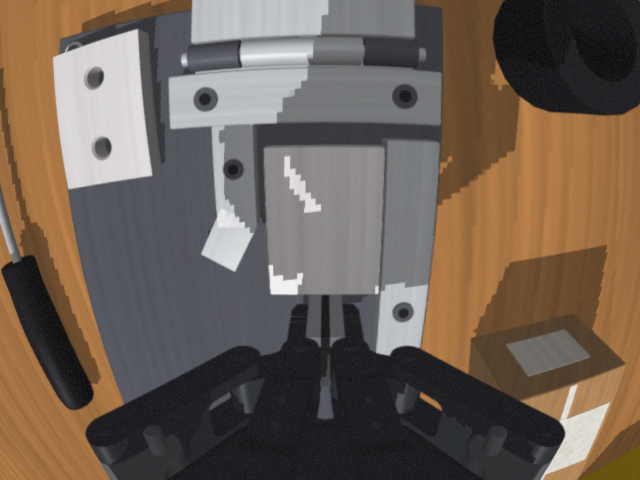

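Emit:
jog_arm(travel=[[0.0004, 0.002, 0], [0.0007, 0.004, 0], [0.001, 0.006, 0], [0.0012, 0.007, 0], [0.0012, 0.007, 0]], rot=[[0, 0, 0], [0, 0, 0], [0, 0, 0], [0, 0, 0], [0, 0, 0]])

```text
clock: 11.55
tool_pos: [584.8, 74.2, 18.6]
eef_rot: [0.104, 1.565, -0.1]
wrist_force: [-0.8, -1.8, 0.5]
finger_gap: -0.002
```

Emit:
jog_arm(travel=[[0.0002, 0.001, 0], [0.0004, 0.002, 0], [0.0004, 0.002, 0]], rot=[[0, 0, 0], [0, 0, 0], [0, 0, 0]])

```text
clock: 11.85
tool_pos: [585.0, 75.8, 18.5]
eef_rot: [0.103, 1.565, -0.101]
wrist_force: [-1.8, -4.4, 1.1]
finger_gap: 0.006
```

Emit:
jog_arm(travel=[[0.0002, 0.001, 0], [0.0004, 0.002, 0], [0.0004, 0.002, 0]], rot=[[0, 0, 0], [0, 0, 0], [0, 0, 0]])

```text
clock: 12.15
tool_pos: [585.0, 75.9, 18.5]
eef_rot: [0.102, 1.567, -0.103]
wrist_force: [-0.1, -11.2, 2.9]
finger_gap: -0.003
```

Contact with the stop (11 N, motion stalled). I check before retracting.

```bash
python3 look.py 11 wrist; python3 - <<'E'
import pickle,cv2
c=pickle.load(open('wrist11.pkl','rb'))
cv2.imwrite('pics/w11c.png',cv2.resize(c['frame'][80:320,180:460,::-1],(700,600),interpolation=cv2.INTER_CUBIC))
E
```

```text
12.2 [585.   75.9  18.5] [37.7 53.5] [ -0.8 -11.8   3.2]
```

View pics/w11c.png

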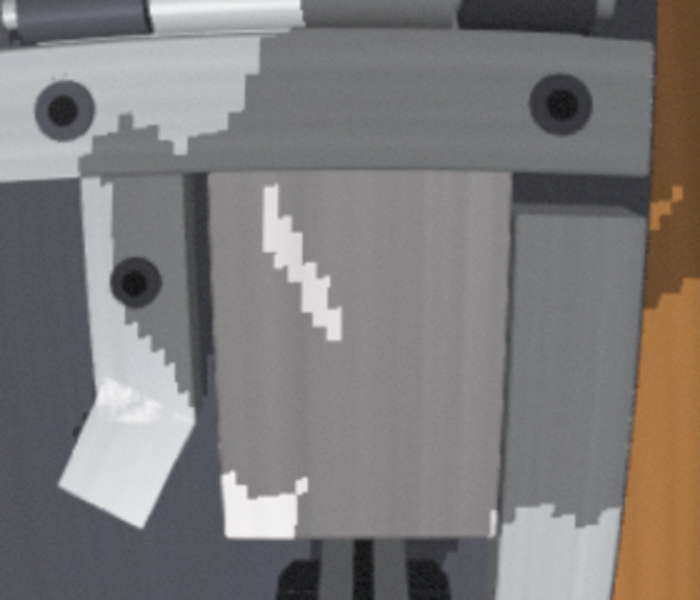

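Home at the stop. Keeping the end pressed, I drag lightly toward the fence to make sure it seats there, then back off and check.

Emit:
jog_arm(travel=[[0.001, 0.001, 0], [0.002, 0.001, 0], [0.003, 0.001, 0], [0.003, 0.001, 0]], rot=[[0, 0, 0], [0, 0, 0], [0, 0, 0], [0, 0, 0]])

```text
clock: 12.6
tool_pos: [586.2, 75.6, 18.0]
eef_rot: [0.101, 1.57, -0.105]
wrist_force: [-3.7, -6.2, 2.6]
finger_gap: 0.0
```

Emit:
jog_arm(travel=[[-0.001, -0.003, 0.001], [-0.0035, -0.02, 0.001], [-0.0045, -0.03, 0.03], [-0.0045, -0.03, 0.07], [-0.0045, -0.01, 0.11]], rot=[[0, 0, 0], [0, 0, 0], [0, 0, 0], [0, 0, 0], [0, 0, 0]])

```text
clock: 13.1
tool_pos: [581.5, 63.5, 129.1]
eef_rot: [0.103, 1.57, -0.107]
wrist_force: [1.1, 1.2, -0.8]
finger_gap: -0.0
```

```bash
python3 look.py 12 wrist scene side; python3 - <<'E'
from h import *
import pickle
c=pickle.load(open('wrist12.pkl','rb'));f=c['frame']
s=pickle.load(open('scene12.pkl','rb'))['frame'];d=pickle.load(open('side12.pkl','rb'))['frame']
a=cv2.resize(s[170:300,230:490,::-1],(780,390),interpolation=cv2.INTER_CUBIC);cv2.imwrite('pics/s12c.png',a)
E
```

```text
13.25 [584.3  66.7 131.6] [38.3 44.3] [ 0.2  0.3 -1.2]
```

View pics/wrist_12.png

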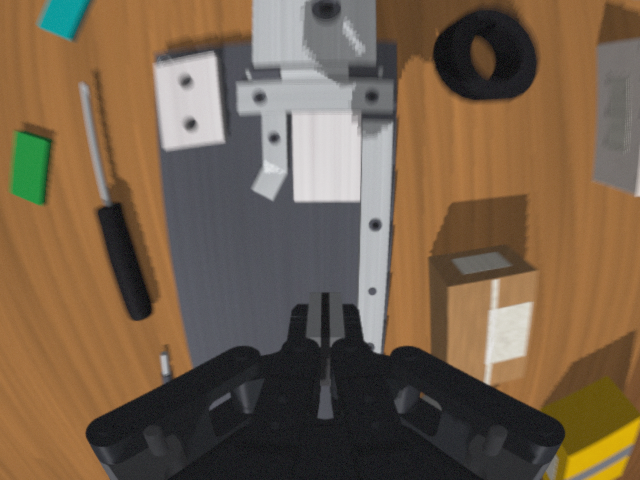

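View pics/scene_12.png

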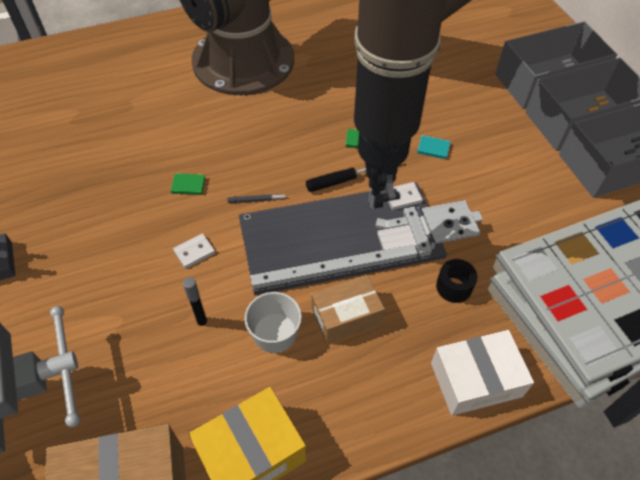

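Emit:
jog_arm(travel=[[0.008, -0.01, -0.02], [0.016, -0.02, -0.05], [0.016, -0.02, -0.06], [0.016, -0.02, -0.06], [0.016, -0.02, -0.06]], rot=[[0, 0, 0], [0, 0, 0], [0, 0, 0], [0, 0, 0], [0, 0, 0]])

```text
clock: 13.75
tool_pos: [600.3, 46.6, 71.8]
eef_rot: [0.102, 1.563, -0.101]
wrist_force: [0.5, 0.2, 0.3]
finger_gap: 0.002
```

```bash
python3 look.py 13 wrist; python3 - <<'E'
from h import *
import pickle
c=pickle.load(open('wrist13.pkl','rb'));f=c['frame']
p=proj(c,[np.r_[W(37.5,95),25]])[0].astype(int);print(p)
x,y=max(p[0]-100,0),max(p[1]-85,0);print(x,y)
cv2.imwrite('pics/w13c.png',cv2.resize(f[y:y+170,x:x+200,::-1],None,fx=3.5,fy=3.5,interpolation=cv2.INTER_CUBIC))
E
```

```text
13.8 [600.7  46.9  72.4] [57.1 26.8] [0.6 0.1 0.8]
[285 141]
185 56
```

View pics/w13c.png

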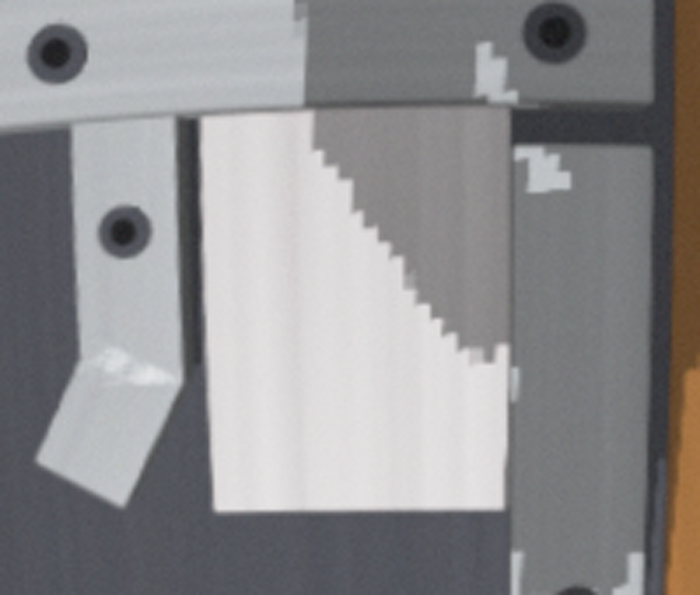

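The near end seems to stand slightly off the fence (crop 503 against 512). I measure it by casting edge points onto their planes.

```bash
cat > seam.py <<'E'
import sys
from h import *
import pickle
np.set_printoptions(precision=2,suppress=True)
c=pickle.load(open(sys.argv[1],'rb'));g=cv2.cvtColor(c['frame'],cv2.COLOR_RGB2GRAY)
def edge(pw,dirw,z,L=2.5,sign=1):  # strongest gradient along dir around the world point
    t=np.linspace(-L,L,101);P=np.c_[np.array(pw)[None]+t[:,None]*dirw,np.full(101,z)]
    q=proj(c,P).astype(np.float32);v=cv2.remap(g,q[:,0].reshape(1,-1),q[:,1].reshape(1,-1),cv2.INTER_CUBIC).ravel().astype(float)
    v=cv2.GaussianBlur(v.reshape(1,-1),(0,0),3).ravel();d=np.gradient(v);i=np.argmax(np.abs(d));return t[i],d[i]*10
for y in (20,35,50,60,72,80,88,96,104,112):
    print('y',y,'block left',edge(W(15,y),EX,25,3.5) if y>66 else '', 'fence edge zone z29',edge(W(60,y),EX,29,3),'block right z25',edge(W(60,y),EX,25,3))
for x in(20,30,40,50):print('x',x,'near end',edge(W(x,65),EY,25,4),'stop z29',edge(W(x,125),EY,29,4))
E
python3 seam.py wrist13.pkl
python3 - <<'E'
from h import *
import pickle
c=pickle.load(open('wrist13.pkl','rb'))
f=lambda p:np.array(p)/3.5+[185-.36,56-.36]
print('block tr,br',J(plane(c,f([[510,107],[503,511],[200,115],[214,511]]),25)).round(1))
print('fence',J(plane(c,f([[512,145],[511,511]]),29)).round(1),'stop',J(plane(c,f([[10,128],[300,108],[640,103]]),29)).round(1))
print('keeper',J(plane(c,f([[178,120],[183,378]]),23)).round(1))
E
```

```text
y 20 block left  fence edge zone z29 (np.float64(0.7799999999999998), np.float64(71.56745474572105)) block right z25 (np.float64(0.8399999999999999), np.float64(65.73981542788545))
y 35 block left  fence edge zone z29 (np.float64(0.6599999999999997), np.float64(75.53539304301694)) block right z25 (np.float64(0.7199999999999998), np.float64(76.15075107506058))
y 50 block left  fence edge zone z29 (np.float64(0.5999999999999996), np.float64(74.4541708485454)) block right z25 (np.float64(0.6599999999999997), np.float64(77.58917049798029))
y 60 block left  fence edge zone z29 (np.float64(0.6599999999999997), np.float64(22.331006843446488)) block right z25 (np.float64(0.7799999999999998), np.float64(22.368562080238235))
y 72 block left (np.float64(0.4900000000000002), np.float64(91.90740369207916)) fence edge zone z29 (np.float64(-0.2400000000000002), np.float64(-64.91029707354869)) block right z25 (np.float64(-0.06000000000000005), np.float64(-66.04223098814487))
y 80 block left (np.float64(0.4200000000000004), np.float64(81.14081786269466)) fence edge zone z29 (np.float64(0.0), np.float
[... 1099 characters left out ...]
6.79886829987112)) stop z29 (np.float64(-2.16), np.float64(-57.02139940917718))
x 30 near end (np.float64(-1.1999999999999997), np.float64(105.35528000866151)) stop z29 (np.float64(-2.16), np.float64(-53.89932015575383))
x 40 near end (np.float64(-1.1999999999999997), np.float64(106.98743008641927)) stop z29 (np.float64(-1.92), np.float64(-47.2973372358927))
x 50 near end (np.float64(-1.2799999999999998), np.float64(101.38529115136407)) stop z29 (np.float64(-1.92), np.float64(-38.26937349182188))
block tr,br [[ 60.4 123.4]
 [ 59.5  63.6]
 [ 15.6 123.4]
 [ 15.7  63.9]]
fence [[ 60.6 117.6]
 [ 60.6  64.5]] stop [[-12.4 123.3]
 [ 30.9 123.4]
 [ 78.5 123.9]]
keeper [[ 11.8 123. ]
 [ 11.5  84.1]]
```

The block's left edge is parallel and it touches the stop. At the near end the fence seam shows 0.2–0.7 mm, close to the measuring limit. I'll rest the fingertips lightly on its top and drag it toward fence and stop to seat it.

```bash
python3 - <<'E'
from h import *
s=ctrl.get_state();print(W(35,77)-s['tool_pos'][:2],s['tool_pos'])
E
```

```text
[-15.40121732  52.61413431] [600.68965362  46.94772865  72.36952785]
```

Emit:
jog_arm(travel=[[-0.008, 0.026, 0], [-0.0154, 0.0526, 0], [-0.0154, 0.0526, -0.03], [-0.0154, 0.0526, -0.042], [-0.0154, 0.0526, -0.042]], rot=[[0, 0, 0], [0, 0, 0], [0, 0, 0], [0, 0, 0], [0, 0, 0]])

```text
clock: 14.3
tool_pos: [584.2, 99.2, 29.3]
eef_rot: [0.101, 1.564, -0.101]
wrist_force: [1.2, -0.2, 0.1]
finger_gap: 0.001
```

Emit:
jog_arm(travel=[[0, 0, 0], [0, 0, 0]], rot=[[0, 0, 0], [0, 0, 0]])

```text
clock: 14.5
tool_pos: [584.8, 99.0, 30.3]
eef_rot: [0.102, 1.563, -0.101]
wrist_force: [0.3, 0.7, 0.1]
finger_gap: -0.001
```

Emit:
jog_arm(travel=[[0, 0, -0.002], [0, 0, -0.004], [0, 0, -0.005], [0, 0, -0.005]], rot=[[0, 0, 0], [0, 0, 0], [0, 0, 0], [0, 0, 0]])

```text
clock: 14.9
tool_pos: [584.9, 99.0, 25.2]
eef_rot: [0.102, 1.563, -0.101]
wrist_force: [-0.4, -0.1, -0.1]
finger_gap: -0.005
```

Emit:
jog_arm(travel=[[0, 0, -0.0008], [0, 0, -0.0008]], rot=[[0, 0, 0], [0, 0, 0]])

```text
clock: 15.1
tool_pos: [584.9, 99.0, 25.1]
eef_rot: [0.102, 1.563, -0.101]
wrist_force: [-2.7, -0.4, 7.1]
finger_gap: 0.001
```

Emit:
jog_arm(travel=[[0.001, 0, -0.0008], [0.002, 0, -0.0008], [0.003, 0, -0.0008], [0.003, 0, -0.0008]], rot=[[0, 0, 0], [0, 0, 0], [0, 0, 0], [0, 0, 0]])

```text
clock: 15.5
tool_pos: [585.1, 98.9, 25.0]
eef_rot: [0.101, 1.567, -0.102]
wrist_force: [-14.2, 4.2, 18.4]
finger_gap: 0.001
```

Emit:
jog_arm(travel=[[0, 0, 0.005], [0, 0, 0.02], [-0.005, -0.03, 0.05], [-0.005, -0.08, 0.05], [-0.005, -0.08, 0.05]], rot=[[0, 0, 0], [0, 0, 0], [0, 0, 0], [0, 0, 0], [0, 0, 0]])

```text
clock: 16.0
tool_pos: [579.9, 15.2, 76.1]
eef_rot: [0.104, 1.566, -0.105]
wrist_force: [-0.1, 1.1, -1.1]
finger_gap: 0.001
```

Emit:
jog_arm(travel=[[0.019, 0.023, 0], [0.019, 0.023, 0], [0.019, 0.023, 0], [0.019, 0.023, 0]], rot=[[0, 0, 0], [0, 0, 0], [0, 0, 0], [0, 0, 0]])

```text
clock: 16.4
tool_pos: [598.4, 38.1, 75.8]
eef_rot: [0.104, 1.567, -0.105]
wrist_force: [-0.1, 0.3, 0.4]
finger_gap: 0.001
```

```bash
python3 look.py 14 wrist; python3 seam.py wrist14.pkl | sed 's/np.float64//g'; python3 - <<'E'
from h import *
import pickle
c=pickle.load(open('wrist14.pkl','rb'));f=c['frame']
p=proj(c,[np.r_[W(37.5,95),25]])[0].astype(int)
x,y=max(p[0]-100,0),max(p[1]-85,0);print(x,y)
cv2.imwrite('pics/w14c.png',cv2.resize(f[y:y+170,x:x+200,::-1],None,fx=3.5,fy=3.5,interpolation=cv2.INTER_CUBIC))
E
```

```text
16.45 [598.4  38.1  75.9] [56.  17.7] [ 0.2 -0.9  0.2]
y 20 block left  fence edge zone z29 ((0.41999999999999993), (67.12569123787972)) block right z25 ((0.54), (70.45712847690055))
y 35 block left  fence edge zone z29 ((0.3599999999999999), (74.03538618808234)) block right z25 ((0.48), (68.5227607050463))
y 50 block left  fence edge zone z29 ((0.3599999999999999), (71.87926072222758)) block right z25 ((0.48), (66.30925445708613))
y 60 block left  fence edge zone z29 ((0.8399999999999999), (21.134535069084208)) block right z25 ((0.7799999999999998), (24.563627326725808))
y 72 block left ((0.4900000000000002), (81.18735809759812)) fence edge zone z29 ((-0.18000000000000016), (-82.4056587370552)) block right z25 ((-0.06000000000000005), (-79.30983723394789))
y 80 block left ((0.5600000000000005), (95.18295196332872)) fence edge zone z29 ((0.0), (-43.932575097562534)) block right z25 ((0.06000000000000005), (-44.63099781769202))
y 88 block left ((0.4900000000000002), (89.84327210258527)) fence edge zone z29 ((0.1200000000000001), (-26.90214180944416)) block right z25 ((0.17999999999999
[... 259 characters left out ...]
(95.62080540848797)) fence edge zone z29 ((0.1200000000000001), (-32.853122725495965)) block right z25 ((0.23999999999999977), (-32.030527011921635))
y 112 block left ((0.4900000000000002), (94.74396507286805)) fence edge zone z29 ((2.7), (44.78934348579443)) block right z25 ((2.76), (34.105438328456756))
x 20 near end ((-1.2799999999999998), (85.8852691747839)) stop z29 ((-2.24), (-72.71039705362611))
x 30 near end ((-1.12), (89.59281902159489)) stop z29 ((-2.24), (-68.64071286604116))
x 40 near end ((-1.1999999999999997), (105.64024585438773)) stop z29 ((-2.08), (-45.903571346803744))
x 50 near end ((-1.1999999999999997), (120.98395693492748)) stop z29 ((-2.0), (-47.76856060549065))
187 39
```

View pics/w14c.png

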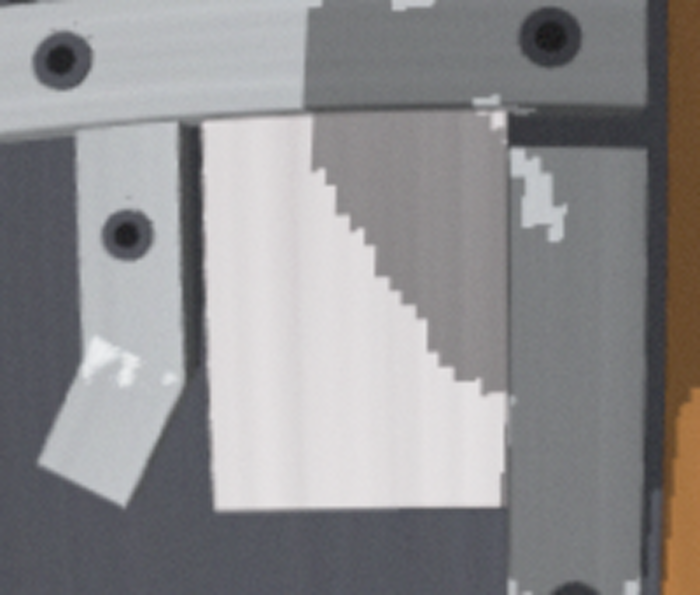

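Block and fence now agree: left edge 15.5 + 45 = 60.5 mm, fence edge 60.4 mm. The sideways drag met a solid 14 N with no travel. Handing in.

```bash
python3 - <<'E'
from h import *
import pickle
a=pickle.load(open('c0.pkl','rb'))['side']['frame'].astype(int);c=cam('side');save(c,'side_f.png');
d=np.abs(a-c['frame']).max(2)>60
n,l,st,ce=cv2.connectedComponentsWithStats(d.astype(np.uint8));print([s.tolist() for s in st[1:] if s[4]>15])
print(ctrl.hand_in(),ctrl.get_state()['clock'])
E
```

```text
[[19, 0, 17, 34, 269], [7, 0, 101, 169, 8627], [143, 0, 36, 42, 1098], [193, 0, 164, 230, 10769], [153, 50, 95, 59, 1872], [0, 74, 4, 26, 59], [0, 101, 4, 7, 18], [172, 112, 72, 42, 1662], [363, 165, 16, 6, 72], [77, 170, 28, 55, 1004], [369, 175, 12, 7, 51], [71, 182, 3, 16, 28], [58, 186, 10, 9, 48], [303, 191, 19, 23, 163], [53, 195, 14, 6, 53], [332, 224, 8, 16, 89], [0, 226, 15, 13, 122], [314, 232, 18, 11, 177], [43, 247, 19, 5, 30], [284, 250, 22, 19, 320]]
the job is handed in; nothing more can be done
the job is handed in; nothing more can be done
```

View pics/side_f.png

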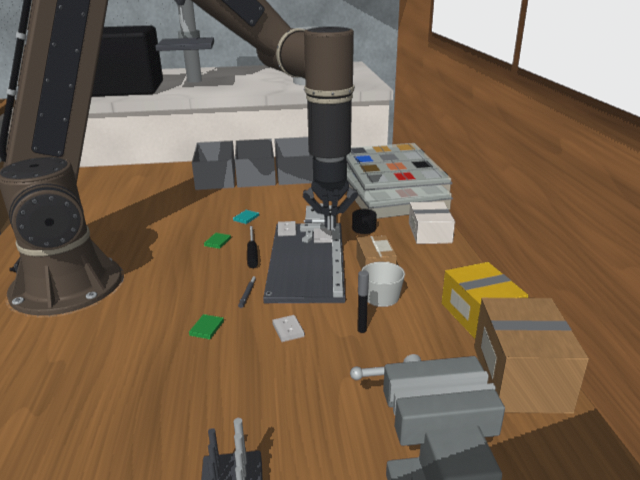

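The blank is home in the corner pocket, touching both the fence and the end stop, and the job is handed in at about 16.5 s. I pushed it with closed fingertips across the deck until it lay flat on the fence. I then slid it along the fence into the pocket until it stalled on the stop at about 11 N.

- **Fence contact:** after the push, one wrist view hinted at a 0.2–0.7 mm gap at the near end of the fence seam. I rested the fingertips on the blank's top and dragged it toward the fence. It met about 14 N sideways (18 N down) with only about 0.2 mm of travel, which I read as already touching.
- **Last measurement:** the blank's left edge plus its 45 mm width gives 60.5 mm, and the fence edge measures 60.4 mm. Its sides are parallel to the fence within about 0.1 mm.
- **Disagreements:** casting rays directly onto the blank's right edge near its front end still read about 0.5 mm off the fence. The stop's edge measured up to 1 mm short of the blank's computed far end. I put both down to camera error, given the 2 mm calibration.
- **Other objects:** the last side picture shows the finished spacers and the other things where they were. The gripper was clear of everything at hand-in.

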